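# Right the tin, then turn the pearl dish to face it

## Robot

A 6-joint arm with a two-finger parallel gripper is mounted at the origin on a cart in front of the work surface, level with it; the furniture and walls round the work are solid. World frame = base frame: x ahead of the robot, y to its left, z up, the work surface at z = 0. Lengths are in mm, angles in rad, forces in N, time in s.
With the tool pointing down it reaches from about 275 to 825 mm from the base axis. Payload 4.9 kg.
Tool frame: the origin (TCP) lies on the centre line of the jaws, within the pads' length; the fingertips stand 19 mm ahead of it and the grasp point (between the pads) is the TCP (bot.finger_overhang is the z of the fingertips in the tool frame, in mm); z points along the fingers, y is the line along which they close (so a half turn about z gives the same grasp; the last joint's range is limited). The gripper opens to 85 mm and grips with 20 to 120 N. Pads are 22 mm wide; open, the fingers measure 114 mm over their backs; the gripper's body (76 mm by 85 mm) begins 54 mm behind the grasp point. The pads swing forward as they close: fully open they stand 13 mm farther back than shut.
Start: joints at [-1.386, 0.326, -0.193, 1.052, 0, 1.437], TCP at [172.397, -522.301, 250.281] pointing down, gripper open.
Joint ranges: [-2.65, 2.65], [-0.97, 1.79], [-1.3, 1.35], [-1.93, 2.1], [-1.47, 1.37], [-3.14, 3.14]. Speed limits (rad/s): [2.57, 2.57, 3.14, 3.14, 3.14, 3.14].

## Interface

Orientations are given as a unit quaternion [w, x, y, z].
In Python, from workcell import bot gives the robot as it stands.
- The arm moves only by the tool drive_tool, never from a script. Its arguments are lists of equal length, an entry for each row: "translation": the shift along the tool's x, y, z normalised to -1 to 1, where 1 is 1 m, a list of three; "turn": the turn, a rotation vector about the tool's x, y, z normalised to -1 to 1, where 1 is 90 degrees, a list of three. In form: {"translation": [[tx, ty, tz], ...], "turn": [[wx, wy, wz], ...]}. A call has 1 to 8 rows; each row is the pose to reach, as a shift and turn from the pose commanded when the call began, along the tool's axes at that moment; what a row does not reach only later rows make up. A row lasts 1/8 s, in which the tool goes at most 62.5 mm and 10.7 degrees, less where a joint would pass 70% of its speed; a pose out of reach is approached as far as the arm can. A call with a number of a shift or a turn outside -1 to 1 is refused whole. A call with a gripper value outside its range is refused whole. "hand" is the opening, from 0 (shut) to 1 (fully open), set as the call begins (left out, the last holds). The fingers move at their own pace and stop on an object; "squeeze" is the grip in N (left out, the last holds). Time passes only in rows, so rows that repeat a pose let the fingers close. It gives the time, the measured TCP pose, the force, the opening and the grip force at its end, in the units of the state.
- bot.read_state(): the state, without advancing time (a new reading comes with each control period).
- bot.get_image(name): name is "scene" or "side" or "wrist"; returns a dict with "img" (480x640x3 uint8, red, green, blue), "vfov" (degrees; the focal length in pixels is half the picture's height over the tangent of half this angle, whatever the lens; pixels are square), "cx", "cy" (the principal point, pixels), "view" (4x4, takes a point from world to camera coordinates). Camera axes: x right, y down, z forward; pixel columns grow to the right and rows downward; lengths in mm; the calibration is good to about 2 mm. A picture is of the moment at which its call begins. There is no depth.
- bot.finish_job(): hands the job in; it is judged then, once.
The state is a dict: "time": time; "joint_pos": joint angles; "joint_vel": joint speeds; "effort": joint torques, N m; "eef_pos": TCP position; "eef_rot": TCP orientation; "ft_force": force on the tool from outside, world axes, zero at the start; "ft_torque": the same for the moment, N m; "width": finger opening in mm; "gripper_force": force on a finger pad.
Only numpy, scipy, OpenCV 4.12 (cv2) and the standard library are available. Lean on these libraries where they do the work, as an engineer would, in place of code of your own. Each camera call takes 0.05 s, during which the arm holds its last target. There are 200 camera calls.

## Task

The green tin for sugar pearls has toppled: first stand it upright, mouth up, on the round cork coaster and let go of it. Then lift the white dish straight up off its blue mat by its wooden handle, to about 10 cm, and swing it round about a quarter turn so that its orange pouring lip points at the tin, keeping the dish level and the loose red ball in its middle all the while. Finish holding the dish there, level and still above the mat; leave the ribbon spool, the scissors and the marker where they are.

Things in the scene. Friction and masses are not known exactly. Their poses are not given: they have to be found in the camera images.
- tin_mid (a point): centre of the loose square tin, 48 x 48 x 95 mm, open at one end, green with a steel rim at the mouth, 0.15 kg. It starts lying on one side, centre 24 mm above the worktop, mouth roughly away from the robot. Own x axis: along the tin from foot to mouth (points up when the tin stands); own z is up while it lies. Standing on the coaster its centre is 51.5 mm above the worktop. Foot 47.5 mm from the centre
- coaster: fixed round cork coaster, 96 mm across, 4 mm thick; origin at its centre, underside (worktop height). To the left or to the right of the mat
- mat: fixed round blue mat, 170 mm across, 3 mm thick, under the dish; origin at its centre, underside (worktop height)
- dish: loose white shallow round dish, 132 mm across, rim 20 mm high, 0.2 kg, with a bail handle over it and an orange pouring lip; starts on the mat. Origin at the centre of its underside; own z up; own x points from the centre to the pouring lip, whose tip is 98 mm out; at the start the lip points roughly away from the robot and the tin's coaster is about a quarter turn to one side. The inside slopes gently (about 8 degrees) to a small flat middle
- dish_grip (a point): centre of the dish's wooden handle bar, 100 mm above its underside and straight above its middle: bar 14 mm thick (along the dish's x), 80 mm long (along its y), 18 mm high; steel wires join its ends to the rim at the dish's +y and -y sides
- dish_mid (a point): point on the dish's upright axis, 18 mm above its underside: where the ball's centre is when it lies in the middle (within 1 mm); same axes as the dish
- ball_center (a point): centre of the loose red ball, 22 mm in diameter, 12 g, lying in the middle of the dish
- spool: loose spool of red ribbon, 32 mm high, about 72 mm across with a loose ribbon end; its round part is centred about 16 mm along x and 30 mm along y from the origin; bystander
- shears: loose pair of scissors with red handles, 87 x 199 x 9 mm, lying along its own y; origin near the middle; bystander
- pen: loose marker, 17 x 135 x 16 mm, lying along its own y; origin at its middle, underside; bystander
Not all that is in view belongs to the job. What is meant by the part that bears tin_mid is not pink, purple or yellow, and is the larger of those in its own colour.

How it is judged:
By the outcome, as a careful person would: the job done as asked, in the order asked, and still so for the second after the job is handed in, while the arm keeps its last pose, push and grip.
It also fails if it takes over 67 s, if anything falls off the work surface, if the arm or the gripper's body presses on something with over 40 N, if the wrist force passes 120 N, or if a joint passes its speed limit or range.

## Working session

There is one attempt and no reset: what is moved stays moved. The work goes in short steps, Python scripts to look and compute and a tool call to move; the robot and the scene stay as the last step left them, time stands still between calls to the robot, and variables do not carry over. Pictures are saved under pics/ and viewed, at most 10 in all, crops included, and the job is handed in when it is done.

Besides the shell and the picture viewer there is one more tool, called after "Request:" by a JSON object that holds its "fn" and its "kwargs". drive_tool: Moves the arm, as the interface text tells. Its arguments: {"type":"object","properties":{"translation":{"type":"array","items":{"type":"array","items":{"type":"number","minimum":-1,"maximum":1}}},"turn":{"type":"array","items":{"type":"array","items":{"type":"number","minimum":-1,"maximum":1}}},"hand":{"type":"number"},"squeeze":{"type":"number"}},"required":["translation","turn"]}

```bash
mkdir -p pics; python3 - <<'E'
from workcell import bot
import cv2,pickle
d={}
for n in("scene","side"):
    r=bot.get_image(n);d[n]=r;cv2.imwrite(f"pics/{n}0.png",r["img"][:,:,::-1]);print(n,r["vfov"],r["cx"],r["cy"],r["view"])
pickle.dump(d,open("d0.pkl","wb"))
print(bot.read_state())
E
```

```text
scene 45.492092500133964 330.94673385775974 245.89670778390777 [[ 8.47946750e-01 -5.29602157e-01  2.25358454e-02 -5.47155126e+02]
 [-3.25194551e-01 -5.53302048e-01 -7.66880270e-01  1.79495854e+02]
 [ 4.18610574e-01  6.42945098e-01 -6.41394409e-01  1.24389302e+03]
 [ 0.00000000e+00  0.00000000e+00  0.00000000e+00  1.00000000e+00]]
side 57.07972560632122 321.1401790244058 237.99519153321248 [[-8.94891911e-01 -4.45926848e-01  1.78245152e-02  4.20982954e+02]
 [-1.66467988e-01  2.96479887e-01 -9.40419101e-01  2.31207314e+02]
 [ 4.14073515e-01 -8.44540658e-01 -3.39549998e-01  5.56087883e+02]
 [ 0.00000000e+00  0.00000000e+00  0.00000000e+00  1.00000000e+00]]
{'time': 0.1, 'joint_pos': array([-1.38620482e+00,  3.26873697e-01, -1.93465306e-01,  1.05202647e+00,
       -1.73026429e-05,  1.43662012e+00]), 'joint_vel': array([ 0.00037463, -0.00127055,  0.001687  ,  0.00057783, -0.00020595,
        0.00144204]), 'effort': array([ 2.25310709e-03, -4.44239581e+01,  2.63038069e+01,  7.84743985e-03,
        3.92766719e-05, -1.10512655e-06]), 'eef_pos': array([ 172.29539721, -521.79712593,  249.58504008]), 'eef_rot': array([-7.84106448e-04,  9.87324954e-01,  1.58709860e-01, -2.84237334e-05]), 'ft_force': array([-0.0910027 ,  0.19638515, -1.17297301]), 'ft_torque': array([ 0.00235658, -0.06076163,  0.03927719]), 'gripper_force': 0.0, 'width': 85.56683820788692}
```

View pics/scene0.png

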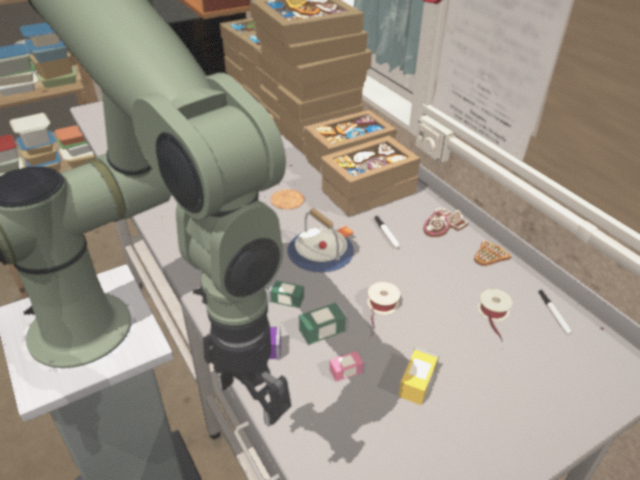

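View pics/side0.png

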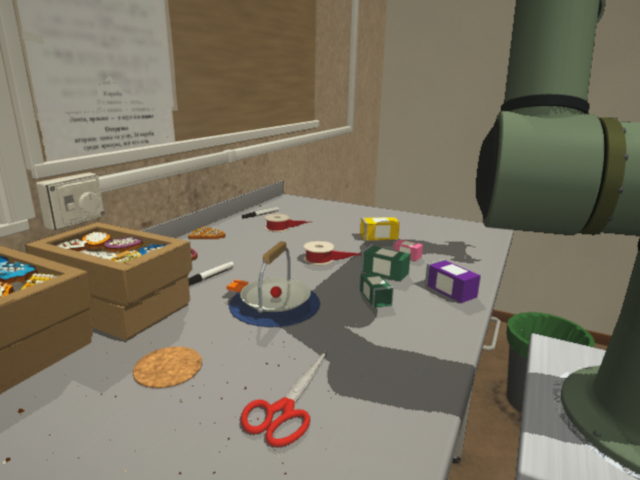

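Candidates for the tin: large green at scene (322,323) / side (385,263); small green at scene (287,293) / side (377,291); also pink (347,366), purple (275,343) and yellow (420,376), which the description rules out. I choose the large green one and check it in a close crop.

```bash
cat > h.py <<'E'
import numpy as np,cv2,pickle
def K(r):
    f=240/np.tan(np.radians(r["vfov"])/2);return f
def ray(r,uv):
    f=K(r);V=np.array(r["view"]);R,t=V[:3,:3],V[:3,3]
    uv=np.atleast_2d(np.array(uv,float))
    d=np.c_[(uv[:,0]-r["cx"])/f,(uv[:,1]-r["cy"])/f,np.ones(len(uv))]@R
    return -R.T@t,d/np.linalg.norm(d,axis=1)[:,None]
def plane(r,uv,z):
    o,d=ray(r,uv);return o+d*((z-o[2])/d[:,2])[:,None]
def tri(r1,u1,r2,u2):
    A=np.zeros((3,3));b=np.zeros(3)
    for r,u in((r1,u1),(r2,u2)):
        o,d=ray(r,u);P=np.eye(3)-np.outer(d[0],d[0]);A+=P;b+=P@o
    return np.linalg.solve(A,b)
def mask(img,lo,hi):
    return cv2.inRange(cv2.cvtColor(img,cv2.COLOR_RGB2HSV),np.array(lo),np.array(hi))
def blobs(m,amin=20):
    n,l,s,c=cv2.connectedComponentsWithStats(m)
    return [(s[i].tolist(),c[i].round(1).tolist(),l==i) for i in range(1,n) if s[i][4]>=amin]
E
python3 - <<'E'
from h import *
d=pickle.load(open("d0.pkl","rb"))
a=d["scene"]["img"][265:400,225:360];b=d["side"]["img"][235:315,345:425]
c=d["scene"]["img"][195:275,270:370]
d2=d["side"]["img"][230:330,220:330]
f=lambda x,w:cv2.resize(x,(w,300),interpolation=cv2.INTER_CUBIC)
cv2.imwrite("pics/crop.png",np.vstack([np.hstack([f(a,300),f(b,300)]),np.hstack([f(c,300),f(d2,300)])])[:,:,::-1])
for n in d:
    im=d[n]["img"]
    for nm,lo,hi in(("green",(65,90,20),(90,255,140)),("blue",(105,100,40),(125,255,160)),("orange",(5,170,150),(14,255,255)),("cork",(8,80,120),(18,180,255)),("red",(175,140,80),(180,255,255)),("brown",(8,80,60),(16,200,190))):
        for s,c,_ in blobs(mask(im,lo,hi),25):
            if s[4]<4000 and s[2]<130 and s[1]>180: print(n,nm,s,c)
E
```

```text
scene cork [271, 190, 33, 19, 502] [287.1, 198.9]
scene cork [311, 209, 21, 18, 112] [320.8, 217.5]
scene cork [338, 226, 15, 11, 109] [345.0, 231.1]
scene cork [475, 241, 36, 24, 367] [490.2, 254.6]
scene cork [8, 265, 13, 22, 93] [14.5, 274.6]
scene brown [317, 215, 15, 12, 41] [324.7, 220.5]
scene brown [475, 242, 36, 23, 243] [489.4, 256.3]
scene brown [8, 264, 15, 28, 120] [15.5, 276.3]
side green [362, 247, 47, 41, 710] [387.0, 265.6]
side green [375, 291, 16, 16, 123] [380.6, 300.1]
side blue [300, 293, 19, 28, 162] [312.1, 305.9]
side blue [230, 305, 50, 21, 344] [252.7, 318.2]
side orange [227, 280, 20, 11, 130] [236.3, 285.3]
side cork [179, 195, 9, 8, 34] [183.5, 199.2]
side cork [179, 204, 10, 11, 54] [182.5, 209.3]
side cork [188, 226, 37, 11, 151] [206.7, 231.5]
side cork [12, 234, 11, 10, 46] [17.2, 237.6]
side cork [0, 241, 87, 65, 1322] [37.3, 272.5]
side cork [226, 279, 22, 13, 56] [236.6, 285.0]
side cork [0, 282, 7, 8, 25] [2.8, 284.9]
side cork [133, 346, 69, 42, 2197] [167.2, 366.6]
side brown [188, 226, 37, 13, 234] [206.4, 234.1]
side brown [69, 236, 74, 17, 319] [108.4, 247.0]
side brown [189, 247, 8, 14, 31] [192.3, 255.4]
side brown [0, 270, 38, 25, 174] [16.8, 280.2]
side brown [226, 280, 22, 12, 57] [237.6, 286.4]
side brown [492, 309, 21, 24, 185] [501.5, 316.7]
side brown [484, 321, 12, 24, 112] [489.6, 332.6]
side brown [589, 331, 22, 19, 211] [600.6, 338.4]
side brown [448, 335, 71, 145, 3750] [488.8, 425.8]
side brown [133, 346, 69, 42, 654] [162.2, 369.7]
side brown [156, 357, 9, 4, 25] [159.4, 358.8]
side brown [180, 358, 10, 7, 36] [184.2, 360.6]
```

View pics/crop.png

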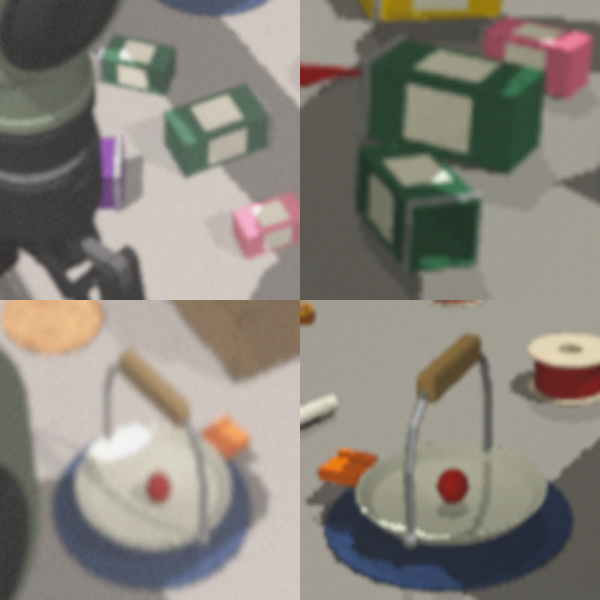

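The crop shows the large green tin lying label-up with its mouth (steel rim) at the left edge in the side view (~362,258) and its foot toward the robot. The dish lip is at side (236,285), the ball at (276,292) and the handle at (275,252). Now positions.

```bash
python3 - <<'E'
from h import *
d=pickle.load(open("d0.pkl","rb"));S=d["scene"];D=d["side"]
np.set_printoptions(precision=1,suppress=True)
# coaster top z=4 ; ellipse centre via contour points on plane
for r,n,c in((S,"scene",(287,199)),(D,"side",(167,366))):
    for s,cc,l in blobs(mask(r["img"],(8,70,110),(19,190,255)),300):
        if abs(cc[0]-c[0])<8 and abs(cc[1]-c[1])<8:
            k=cv2.findContours(l.astype(np.uint8),0,1)[0][0][:,0]
            p=plane(r,k,4)[:,:2].astype(np.float32);print(n,"coaster",cv2.minEnclosingCircle(p))
# mat: blue incl. shadow
for r,n,c in((S,"scene",(322,250)),(D,"side",(274,303))):
    m=mask(r["img"],(105,70,20),(130,255,200));w=np.zeros_like(m);w[c[1]-40:c[1]+40,c[0]-60:c[0]+60]=1
    k=np.argwhere(m*w>0)[:,::-1];p=plane(r,k,3)[:,:2].astype(np.float32);print(n,"mat",cv2.minEnclosingCircle(p),len(k))
cs=lambda x,y:(270+x/3,195+(y-300)*80/300)
sd=lambda x,y:(220+(x-300)*110/300,230+(y-300)*100/300)
for nm,a,b in(("bar+?",cs(128,360),sd(473,348)),("bar2",cs(182,412),sd(428,385)),("ball",cs(158,487),sd(452,486)),("lip",cs(226,437),sd(347,467))):
    print(nm,tri(S,a,D,b))
# tin: top-face corners from crops
ca=lambda x,y:(225+x*.45,265+y*.45); cb=lambda x,y:(345+(x-300)*80/300,235+y*80/300)
for q in((166,126),(182,145),(243,87) ,(268,120),(187,175)): print("scene z48",ca(*q),plane(S,ca(*q),48)[0])
for q in((372,73),(405,40),(545,68),(515,100)): print("side z48",cb(*q),plane(D,cb(*q),48)[0])
E
```

```text
scene coaster ((621.0897216796875, 196.77308654785156), 48.40721130371094)
side coaster ((618.4385986328125, 202.03273010253906), 49.8401985168457)
scene mat ((575.7080078125, -81.70372772216797), 62.46516799926758) 81
side mat ((584.6602172851562, -33.82670593261719), 83.20307922363281) 1397
bar+? [566.7 -33.1 123.1]
bar2 [610.5 -51.5  80.7]
ball [590.5 -46.1  19.2]
lip [668.5 -31.3  20.6]
scene z48 (299.7, 321.7) [ 399.7 -266.4   48. ]
scene z48 (306.9, 330.25) [ 400.8 -294.9   48. ]
scene z48 (334.35, 304.15) [ 490.2 -260.3   48. ]
scene z48 (345.6, 319.0) [ 487.4 -309.7   48. ]
scene z48 (309.15, 343.75) [ 386.4 -328.7   48. ]
side z48 (364.2, 254.46666666666667) [ 486.4 -236.    48. ]
side z48 (373.0, 245.66666666666666) [ 488.3 -295.3   48. ]
side z48 (410.3333333333333, 253.13333333333333) [ 401.7 -291.8   48. ]
side z48 (402.3333333333333, 261.6666666666667) [ 403.1 -237.2   48. ]
```

Request:
{"fn": "drive_tool", "kwargs": {"translation": [[0.34,-0.155,0],[0.34,-0.155,0],[0.34,-0.155,0],[0.34,-0.155,0],[0.34,-0.155,0],[0.34,-0.155,0],[0.34,-0.155,0],[0.34,-0.155,0]], "turn": [[0,0,0.203],[0,0,0.203],[0,0,0.203],[0,0,0.203],[0,0,0.203],[0,0,0.203],[0,0,0.203],[0,0,0.203]], "hand": 1, "squeeze": 40}}

```text
time: 1.1
eef_pos: [446.4, -268.3, 249.9]
eef_rot: [-0.0, 1.0, 0.0, -0.001]
ft_force: [-0.4, -0.0, -0.4]
width: 85.8
gripper_force: 0.0
```

```bash
python3 - <<'E'
from h import *
from workcell import bot
r=bot.get_image("wrist");pickle.dump(r,open("w1.pkl","wb"));cv2.imwrite("pics/w1.png",r["img"][:,:,::-1])
s=bot.read_state();print(s["eef_pos"],s["eef_rot"],s["joint_pos"]);print(r["view"],r["vfov"])
np.set_printoptions(precision=1,suppress=True)
for q in blobs(mask(r["img"],(60,80,15),(95,255,160)),300):print(q[:2])
E
```

```text
[ 445.97919396 -268.97144022  249.97206184] [-5.12234268e-05  9.99999811e-01 -4.01364190e-04 -4.63967885e-04] [-6.84211305e-01  2.73168730e-01 -2.67686696e-01  1.03072493e+00
 -5.06810406e-04  2.45818428e+00]
[[ 1.12026993e-03 -9.99999191e-01  6.03255689e-04 -2.69721760e+02]
 [-9.57995253e-01 -9.00210741e-04  2.86782643e-01  3.90383565e+02]
 [-2.86781867e-01 -8.99190056e-04 -9.57995486e-01  5.06789939e+02]
 [ 0.00000000e+00  0.00000000e+00  0.00000000e+00  1.00000000e+00]] 66.38988346441838
([300, 162, 61, 99, 3174], [329.0, 210.1])
([163, 187, 83, 79, 2113], [206.6, 223.0])
```

View pics/w1.png

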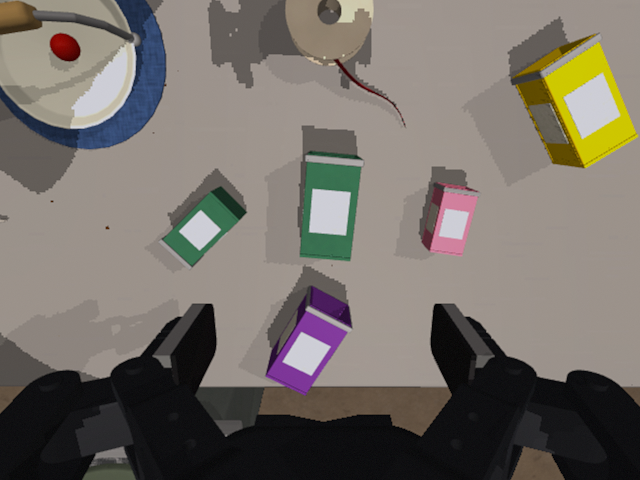

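```bash
python3 - <<'E'
from h import *
np.set_printoptions(precision=1,suppress=True)
r=pickle.load(open("w1.pkl","rb"))
m=mask(r["img"],(60,80,15),(95,255,160))
print(plane(r,[(307,161),(361,166),(302,257),(351,259)],48))
print("label",plane(r,[(313,190),(349,191),(309,233),(347,234)],48))
print("small green",plane(r,[(245,213),(215,188),(190,266)],25))
print("pink left",plane(r,[(425,250),(434,190)],20),"purple",plane(r,[(312,288),(350,322)],45))
print("spool near",plane(r,[(330,62),(405,125)],[32]))
k=np.argwhere(mask(r["img"],(105,100,40),(125,255,255)))[:,::-1];print("mat",cv2.minEnclosingCircle(plane(r,k,3)[:,:2].astype(np.float32)))
E
```

```text
[[ 494.7 -255.2   48. ]
 [ 490.5 -302.3   48. ]
 [ 406.4 -249.5   48. ]
 [ 404.4 -295.6   48. ]]
label [[ 469.4 -260.3   48. ]
 [ 468.6 -292.3   48. ]
 [ 429.8 -256.3   48. ]
 [ 428.8 -291.3   48. ]]
small green [[ 443.5 -193.5   25. ]
 [ 467.7 -166.5   25. ]
 [ 388.6 -134.6   25. ]]
pink left [[ 404.3 -372.7   20. ]
 [ 465.2 -376.5   20. ]] purple [[ 373.4 -258.6   45. ]
 [ 336.5 -296.3   45. ]]
spool near [[ 575.8 -275.    32. ]
 [ 524.9 -342.    32. ]]
mat ((585.74462890625, -40.62971115112305), 84.25536346435547)
```

The wrist view shows the big green tin centred near (331,207), foot edge ~(327,258), mouth ~(334,160), the small green tin at (205,223), pink at (450,222) and purple at (315,345). The big one's 48 x 95 mm size is confirmed: centre about (450,-276), axis yaw -4°.

Request:
{"fn": "drive_tool", "kwargs": {"translation": [[0.004,0.007,0.12],[0.004,0.007,0.12],[0.004,0.007,0.12],[0.004,0.007,0.16],[0.004,0.007,0.19],[0.004,0.007,0.21],[0.004,0.007,0.222],[0.004,0.007,0.222]], "turn": [[0.008,-0.222,0.044],[0.008,-0.222,0.044],[0.008,-0.222,0.044],[0.008,-0.222,0.044],[0.008,-0.222,0.044],[0.008,-0.222,0.044],[0.008,-0.222,0.044],[0.008,-0.222,0.044]]}}

```text
time: 2.15
eef_pos: [450.8, -276.1, 29.4]
eef_rot: [-0.006, 0.984, -0.035, -0.173]
ft_force: [-0.2, 1.0, 0.7]
width: 85.4
gripper_force: 0.0
```

Request:
{"fn": "drive_tool", "kwargs": {"translation": [[0,0,0],[0,0,0],[0,0,0],[0,0,0],[0,0,0],[0,0,0],[0,0,0],[0,0,0]], "turn": [[0,0,0],[0,0,0],[0,0,0],[0,0,0],[0,0,0],[0,0,0],[0,0,0],[0,0,0]], "hand": 0, "squeeze": 40}}

```text
time: 3.15
eef_pos: [451.5, -275.8, 29.2]
eef_rot: [-0.006, 0.984, -0.034, -0.173]
ft_force: [0.9, 0.4, 6.0]
width: 47.5
gripper_force: 41.9
```

Request:
{"fn": "drive_tool", "kwargs": {"translation": [[-0.017,0,-0.047],[-0.034,0,-0.094],[-0.051,0,-0.141],[-0.068,0,-0.188],[-0.068,0,-0.188],[-0.068,0,-0.188],[-0.068,0,-0.188],[-0.068,0,-0.188]], "turn": [[0,0,0],[0,0.1,0],[0,0.2,0],[0,0.3,0],[0,0.4,0],[0,0.5,0],[0,0.6,0],[0,0.7,0]]}}

```text
time: 4.15
eef_pos: [450.5, -275.3, 228.8]
eef_rot: [0.013, 0.929, -0.032, 0.368]
ft_force: [0.4, -1.7, -2.7]
width: 47.8
gripper_force: 42.0
```

```bash
python3 - <<'E'
from workcell import bot
s=bot.read_state();print(s["eef_pos"],s["eef_rot"],s["joint_pos"])
E
```

```text
[ 450.53981954 -275.30798737  228.76259253] [ 0.01348855  0.92898261 -0.03235407  0.36845973] [-0.99846703  0.01330346 -0.91887478  0.12430999  0.58029602  2.36946668]
```

```bash
cat >> h.py <<'E'
from scipy.spatial.transform import Rotation as Ro
def pose(tilt,head): return Ro.from_euler("ZY",[head,-tilt],degrees=True)*Ro.from_matrix(np.diag([1,-1,-1.]))
def rel(s,p,R):
    q=s["eef_rot"];C=Ro.from_quat([q[1],q[2],q[3],q[0]])
    print("trans",(C.inv().apply(np.array(p)-s["eef_pos"])/1000).round(4),"turn",((C.inv()*R).as_rotvec()/(np.pi/2)).round(4))
E
python3 - <<'E'
from h import *
from workcell import bot
s=bot.read_state();rel(s,[620,199,230],pose(70,14))
E
```

```text
trans [ 0.1001 -0.485   0.0918] turn [ 0.1691  0.2946 -0.1104]
```

Request:
{"fn": "drive_tool", "kwargs": {"translation": [[0.012,-0.058,0.011],[0.024,-0.116,0.022],[0.036,-0.174,0.033],[0.048,-0.232,0.044],[0.06,-0.29,0.055],[0.072,-0.348,0.066],[0.084,-0.406,0.077],[0.096,-0.464,0.088]], "turn": [[0.02,0.035,-0.014],[0.04,0.07,-0.028],[0.06,0.105,-0.042],[0.08,0.14,-0.055],[0.1,0.175,-0.07],[0.12,0.21,-0.08],[0.145,0.25,-0.095],[0.169,0.295,-0.11]]}}

```text
time: 5.15
eef_pos: [613.5, 180.2, 229.4]
eef_rot: [-0.071, 0.814, 0.099, 0.569]
ft_force: [1.2, -1.2, -1.7]
width: 47.5
gripper_force: 42.1
```

```bash
python3 - <<'E'
from h import *
from workcell import bot
s=bot.read_state();print(s["eef_pos"],s["joint_pos"]);rel(s,[620,199,160],pose(70,14))
d={}
for n in("scene","side"):
    r=bot.get_image(n);d[n]=r
pickle.dump(d,open("d2.pkl","wb"))
cv2.imwrite("pics/d2.png",np.hstack([cv2.resize(d["side"]["img"][180:400,60:260],(400,440)),cv2.resize(d["scene"]["img"][80:260,220:380],(391,440))])[:,:,::-1])
E
```

```text
[613.5453157  180.16145803 229.41834073] [ 0.11496174  0.43024039 -1.21526111 -1.29222142  0.1232679   3.09956719]
trans [-0.0615 -0.0165  0.034 ] turn [-0.0011  0.0009 -0.0017]
```

View pics/d2.png

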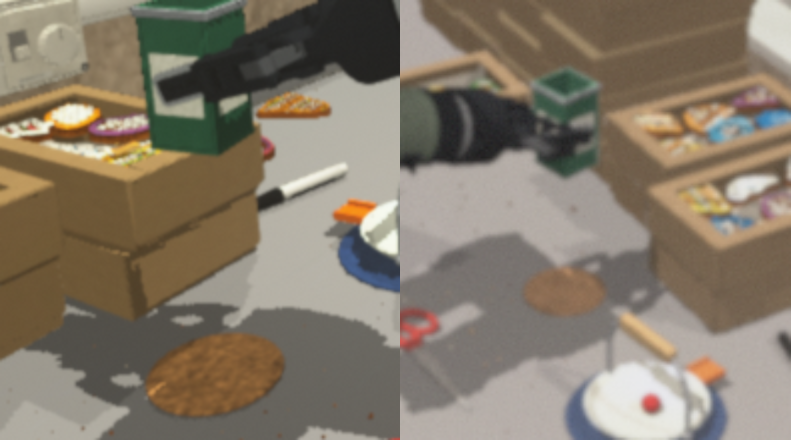

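The tin is upright, mouth up, in the gripper (side ~(157,220)), and the coaster is clear below it (side (167,367)). I'll lower it stepwise, watching the joints.

Request:
{"fn": "drive_tool", "kwargs": {"translation": [[-0.015,-0.004,0.008],[-0.03,-0.008,0.017],[-0.045,-0.012,0.025],[-0.0615,-0.0165,0.034],[-0.0615,-0.0165,0.034],[-0.0615,-0.0165,0.034]], "turn": [[0,0,0],[0,0,0],[0,0,0],[0,0,0],[0,0,0],[0,0,0]]}}

```text
time: 6.0
eef_pos: [619.7, 196.5, 160.4]
eef_rot: [-0.071, 0.814, 0.099, 0.568]
ft_force: [-0.7, 0.4, -1.3]
width: 47.9
gripper_force: 42.4
```

```bash
python3 - <<'E'
from h import *
from workcell import bot
np.set_printoptions(precision=3,suppress=True)
s=bot.read_state();print(s["eef_pos"],s["joint_pos"])
d={}
for n in("scene","side"):
    r=bot.get_image(n);d[n]=r
    for q in blobs(mask(r["img"],(65,90,20),(90,255,150)),60):print(n,q[:2])
pickle.dump(d,open("d3.pkl","wb"))
cv2.imwrite("pics/d3.png",np.hstack([cv2.resize(d["side"]["img"][220:400,80:260],(400,400)),cv2.resize(d["scene"]["img"][100:220,230:350],(400,400))])[:,:,::-1])
E
```

```text
[619.727 196.502 160.433] [ 0.158  0.691 -1.206 -1.544  0.081  3.115]
side ([127, 225, 47, 13, 359], [150.7, 231.1])
side ([126, 242, 39, 63, 1000], [145.4, 272.9])
side ([362, 273, 27, 15, 101], [372.7, 280.3])
```

View pics/d3.png

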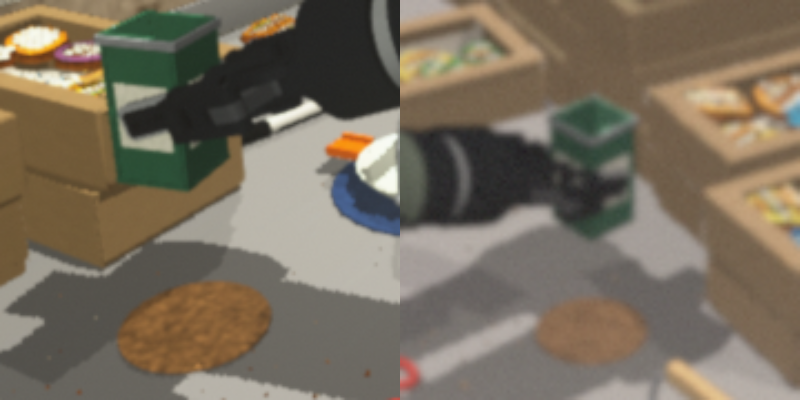

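```bash
python3 - <<'E'
from h import *
np.set_printoptions(precision=1,suppress=True)
d=pickle.load(open("d3.pkl","rb"));D=d["side"];S=d["scene"]
a=lambda x,y:(80+x*.45,220+y*.45); b=lambda x,y:(230+(x-400)*.3,100+y*.3)
for n,p,q in(("FL top",a(102,34),b(592,97)),("BR top",a(218,14),b(597,133)),("BL top",a(183,42),b(550,113)),("FR top",a(142,12),b(636,112)),("BL bot",a(187,187),b(556,216))):
    print(n,tri(S,q,D,p))
E
```

```text
FL top [642.7 222.6 206.1]
BR top [613.4 163.1 208.1]
BL top [596.5 208.9 207.7]
FR top [658.3 180.5 206.5]
BL bot [600.6 212.4 113.4]
```

```bash
cat > k.py <<'E'
from h import *
from scipy.optimize import least_squares
J=np.array([[-1.3862,.32687,-.19347,1.05203,0,1.43662],[-.68421,.27317,-.26769,1.03072,-.00051,2.45818],[-.99847,.0133,-.91887,.12431,.5803,2.36947],[.11496,.43024,-1.21526,-1.29222,.12327,3.09957],[.158,.691,-1.206,-1.544,.081,3.115]])
P=np.array([[172.3,-521.8,249.6],[446,-269,250],[450.5,-275.3,228.8],[613.5,180.2,229.4],[619.7,196.5,160.4]])
ZT=np.array([[0,0,-1.],[0,0,-1],None or [0,0,-1],[0,0,-1],[0,0,-1]])
def fk(p,q,sg):
    h,L1,L2,L3,d4,c=p;a=q[1]-q[2];b=a+q[3]
    o=np.array([np.cos(b),0,-np.sin(b)])
    t=np.cos(q[4])*o+np.array([0,sg*np.sin(q[4]),0])
    x=np.array([L1*np.sin(q[1])+L2*np.cos(a),c,h+L1*np.cos(q[1])-L2*np.sin(a)])+d4*o+L3*t
    R=Ro.from_euler("z",q[0]);return R.apply(x),R.apply(t)
def fit(sg):
    f=lambda p:np.concatenate([fk(p,q,sg)[0]-x for q,x in zip(J,P)])
    return least_squares(f,[200,400,400,200,50,0])
E
python3 - <<'E'
from k import *
np.set_printoptions(precision=3,suppress=True)
for sg in(1,-1):
    r=fit(sg);print(sg,r.x,r.fun.reshape(-1,3))
    for q,w in zip(J,([0,1,0,0],[0,1,0,0],[.0135,.929,-.0324,.3685],[-.071,.814,.099,.568],[-.071,.814,.099,.568])):
        print(fk(r.x,q,sg)[1],Ro.from_quat([w[1],w[2],w[3],w[0]]).apply([0,0,1]))
p=fit(1).x;sg=1
# IK for placing: heading sweep
for z in(52,):
  for hd in(14,30,40,50):
    H=np.radians(hd);t=np.array([np.cos(20*np.pi/180)*np.cos(H),np.cos(20*np.pi/180)*np.sin(H),-np.sin(np.radians(20))])
    X=np.array([619.5,199.5,z])-5*t
    for sg in(1,-1):
      p=fit(sg).x
      g=least_squares(lambda v:np.concatenate([(fk(p,v,sg)[0]-X)/100,(fk(p,v,sg)[1]-t)*3]),[.15,1,-1.2,-1.8,0.1*sg])
      print(hd,sg,g.x,g.cost)
E
```

```text
1 [249.781 628.958 427.871 276.076 130.694  74.866] [[  6.385 -27.279 -23.66 ]
 [ 16.714 -11.983 -21.653]
 [-21.322  26.857  -8.46 ]
 [-19.926  -2.126  25.333]
 [  1.546   0.911  28.441]]
[-0.     0.002 -1.   ] [ 0.  0. -1.]
[-0.001  0.    -1.   ] [ 0.  0. -1.]
[ 0.684 -0.049 -0.728] [ 0.684 -0.049 -0.728]
[ 0.911  0.229 -0.343] [ 0.911  0.228 -0.345]
[ 0.911  0.227 -0.345] [ 0.911  0.228 -0.345]
-1 [ 145.567  698.2    396.102 -260.587  621.78    77.194] [[  7.708 -21.681  -0.926]
 [ 11.59   -4.788   2.743]
 [-24.998  21.182 -54.736]
 [-27.615  -2.587  30.091]
 [ 14.406   4.049  22.828]]
[-0.     0.002 -1.   ] [ 0.  0. -1.]
[-0.     0.001 -1.   ] [ 0.  0. -1.]
[-0.238 -0.643 -0.728] [ 0.684 -0.049 -0.728]
[ 0.939 -0.015 -0.343] [ 0.911  0.228 -0.345]
[ 0.936  0.067 -0.345] [ 0.911  0.228 -0.345]
14 1 [ 0.163  1.233 -1.24  -2.123  0.076] 5.502058294883676e-31
14 -1 [ 0.207  1.368 -1.495 -2.514 -0.035] 3.0843555436695723e-30
30 1 [-0.019  1.173 -1.211 -1.982  0.507] 1.6438688763678537e-19
30 -1 [ 0.281  1.368 -1.51  -2.52  -0.227] 1.7160819110434212e-24
40 1 [-0.109  1.07  -1.142 -1.727  0.746] 3.0772956329982967e-28
40 -1 [ 0.326  1.413 -1.571 -2.606 -0.347] 0.00035350431606661806
50 1 [-0.174  0.949 -1.039 -1.36   0.95 ] 1.5743136603560961e-22
50 -1 [ 0.369  1.353 -1.571 -2.512 -0.465] 0.0030173431290231173
```

```bash
python3 - <<'E'
import k
from k import *
np.set_printoptions(precision=3,suppress=True)
def fk(p,q,sg=1):
    h,L1,L2,L3,d4,c,a0,e,e2=p;a=q[1]-q[2];b=a+q[3]
    o=np.array([np.cos(b),0,-np.sin(b)])
    t=np.cos(q[4])*o+np.array([0,np.sin(q[4]),0])
    x=np.array([a0+L1*np.sin(q[1])+e2*np.cos(q[1])+L2*np.cos(a)+e*np.sin(a),c,h+L1*np.cos(q[1])-e2*np.sin(q[1])-L2*np.sin(a)+e*np.cos(a)])+d4*o+L3*t
    R=Ro.from_euler("z",q[0]);return R.apply(x),R.apply(t)
r=least_squares(lambda p:np.concatenate([np.concatenate([fk(p,q)[0]-x for q,x in zip(J,P)]),.02*(p-np.array([200,450,450,250,50,50,0,0,0]))]),[200,450,450,250,50,50,0,0,0])
p=r.x;print(p,r.fun[:15].reshape(-1,3))
for hd in(14,30,40,50):
    H=np.radians(hd);t=np.array([np.cos(20*np.pi/180)*np.cos(H),np.cos(20*np.pi/180)*np.sin(H),-np.sin(np.radians(20))])
    X=np.array([619.5,199.5,52])-5*t
    g=least_squares(lambda v:np.concatenate([(fk(p,v)[0]-X)/100,(fk(p,v)[1]-t)*3]),[.15,1,-1.2,-1.8,.1])
    print(hd,g.x,g.cost)
E
```

```text
[301.936 512.783 396.693 284.562 116.712  73.588   1.679  69.73   -0.012] [[-0.012  0.019 -0.026]
 [ 0.021 -0.021 -0.034]
 [ 0.003 -0.012  0.125]
 [-0.173 -0.081 -0.283]
 [ 0.148  0.09   0.177]]
14 [ 0.165  1.074 -1.161 -1.884  0.075] 5.940003541228353e-19
30 [-0.026  1.037 -1.139 -1.773  0.513] 2.450699563298601e-22
40 [-0.12   0.977 -1.082 -1.57   0.756] 3.734420686700022e-30
50 [-0.186  0.904 -0.99  -1.255  0.96 ] 2.4442780095368602e-23
```

```bash
python3 - <<'E'
from h import *
from workcell import bot
s=bot.read_state();rel(s,[615,196,160],pose(70,40));rel(s,[615,196,80],pose(70,40));rel(s,[615,196,56],pose(70,40))
E
```

```text
trans [-0.0028 -0.0006 -0.0042] turn [ 0.2713  0.0008 -0.1011]
trans [-0.078  -0.0004  0.0233] turn [ 0.2713  0.0008 -0.1011]
trans [-0.1005 -0.0003  0.0315] turn [ 0.2713  0.0008 -0.1011]
```

Request:
{"fn": "drive_tool", "kwargs": {"translation": [[-0.003,-0.001,-0.004],[-0.003,-0.001,-0.004],[-0.003,-0.001,-0.004],[-0.028,0,0.005],[-0.053,0,0.014],[-0.078,0,0.023],[-0.09,0,0.0275],[-0.1005,0,0.0315]], "turn": [[0.09,0,-0.034],[0.18,0.001,-0.067],[0.271,0.001,-0.101],[0.271,0.001,-0.101],[0.271,0.001,-0.101],[0.271,0.001,-0.101],[0.271,0.001,-0.101],[0.271,0.001,-0.101]]}}

```text
time: 7.1
eef_pos: [615.2, 195.6, 55.2]
eef_rot: [-0.196, 0.77, 0.28, 0.539]
ft_force: [-0.4, 0.7, -1.9]
width: 47.8
gripper_force: 42.7
```

```bash
python3 - <<'E'
from h import *
from workcell import bot
np.set_printoptions(precision=3,suppress=True)
s=bot.read_state();print(s["eef_pos"],s["joint_pos"],s["ft_force"])
d={}
for n in("scene","side"):
    r=bot.get_image(n);d[n]=r
pickle.dump(d,open("d4.pkl","wb"))
cv2.imwrite("pics/d4.png",np.hstack([cv2.resize(d["side"]["img"][250:430,80:260],(400,400)),cv2.resize(d["scene"]["img"][120:240,230:350],(400,400))])[:,:,::-1])
s=bot.read_state();rel(s,[615,196,52.5],pose(70,40))
E
```

```text
[615.231 195.636  55.181] [-0.122  0.973 -1.086 -1.569  0.757  2.79 ] [-0.439  0.68  -1.878]
trans [-0.002 -0.     0.001] turn [ 0.     0.001 -0.001]
```

View pics/d4.png

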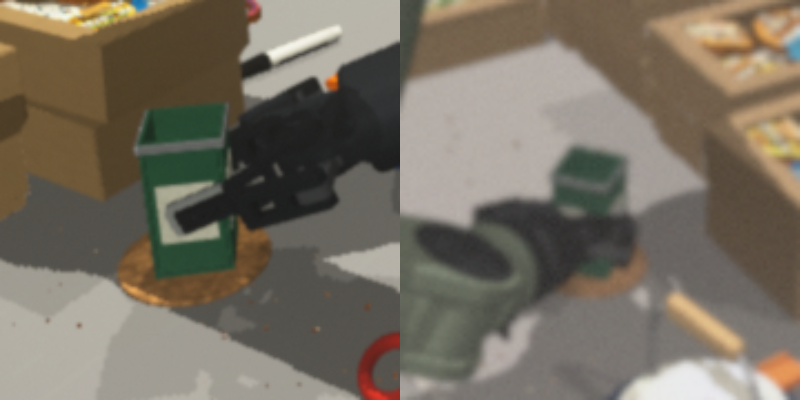

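The tin stands over the coaster's centre (side ~(167,330)), still a few millimetres up and upright. Easing it down.

Request:
{"fn": "drive_tool", "kwargs": {"translation": [[-0.001,0,0.0003],[-0.002,0,0.0007],[-0.003,0,0.001],[-0.003,0,0.001]], "turn": [[0,0,0],[0,0,0],[0,0,0],[0,0,0]]}}

```text
time: 7.7
eef_pos: [614.7, 196.0, 52.0]
eef_rot: [-0.196, 0.77, 0.28, 0.539]
ft_force: [0.3, -0.1, -1.1]
width: 48.0
gripper_force: 42.6
```

Request:
{"fn": "drive_tool", "kwargs": {"translation": [[-0.0005,0,0.0002],[-0.001,0,0.0003],[-0.001,0,0.0003]], "turn": [[0,0,0],[0,0,0],[0,0,0]]}}

```text
time: 8.07
eef_pos: [614.7, 196.0, 51.9]
eef_rot: [-0.196, 0.769, 0.281, 0.54]
ft_force: [-3.8, -2.4, 6.1]
width: 47.5
gripper_force: 43.1
```

Request:
{"fn": "drive_tool", "kwargs": {"translation": [[0,0,0],[0,0,0],[0,0,0],[0,0,0],[0,0,0],[0,0,0],[0,0,0]], "turn": [[0,0,0],[0,0,0],[0,0,0],[0,0,0],[0,0,0],[0,0,0],[0,0,0]], "hand": 1}}

```text
time: 8.95
eef_pos: [614.6, 195.9, 50.7]
eef_rot: [-0.196, 0.77, 0.28, 0.539]
ft_force: [0.1, -0.1, -0.8]
width: 85.2
gripper_force: 0.0
```

Request:
{"fn": "drive_tool", "kwargs": {"translation": [[0,0,-0.01],[0,0,-0.025],[0,0,-0.04],[0,0,-0.06],[0,0,-0.08],[0,0,-0.1],[0,0,-0.12],[0,0,-0.12]], "turn": [[0,0,0],[0,0,0],[0,0,0],[0,0,0],[0,0,0],[0,0,0],[0,0,0],[0,0,0]]}}

```text
time: 9.95
eef_pos: [529.9, 121.3, 92.3]
eef_rot: [-0.196, 0.77, 0.279, 0.539]
ft_force: [-0.1, 1.0, -0.0]
width: 85.3
gripper_force: 0.0
```

```bash
python3 - <<'E'
from h import *
from workcell import bot
np.set_printoptions(precision=3,suppress=True)
s=bot.read_state();print(s["eef_pos"],s["joint_pos"])
d={}
for n in("scene","side"):
    r=bot.get_image(n);d[n]=r
pickle.dump(d,open("d5.pkl","wb"))
cv2.imwrite("pics/d5.png",np.hstack([cv2.resize(d["side"]["img"][220:420,80:340],(520,400)),cv2.resize(d["scene"]["img"][140:280,270:370],(280,400))])[:,:,::-1])
s=bot.read_state();rel(s,[450,-45,330],pose(0,0));rel(s,[500,-45,330],pose(0,0))
E
```

```text
[529.908 121.291  92.266] [-0.379  0.888 -1.297 -1.531  0.973  2.577]
trans [ 0.166  0.077 -0.24 ] turn [-0.271 -0.743  0.387]
trans [ 0.179  0.109 -0.204] turn [-0.271 -0.743  0.387]
```

View pics/d5.png

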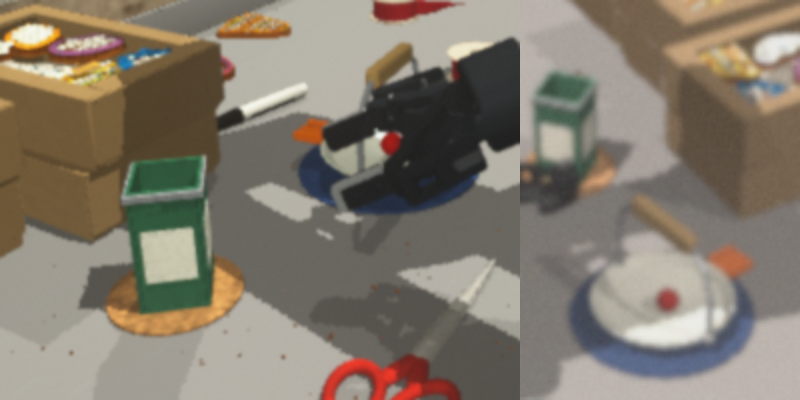

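The tin stands on its coaster (side crop (172,235)) with its mouth up and its foot well inside the cork. q3 is near its limit, so I'll check the retreat path with the fitted kinematics.

```bash
cat > k2.py <<'E'
from h import *
p=[301.936,512.783,396.693,284.562,116.712,73.588,1.679,69.73,-.012]
def fk(q):
    h,L1,L2,L3,d4,c,a0,e,e2=p;a=q[1]-q[2];b=a+q[3]
    o=np.array([np.cos(b),0,-np.sin(b)])
    t=np.cos(q[4])*o+np.array([0,np.sin(q[4]),0])
    x=np.array([a0+L1*np.sin(q[1])+L2*np.cos(a)+e*np.sin(a),c,h+L1*np.cos(q[1])-L2*np.sin(a)+e*np.cos(a)])+d4*o+L3*t
    R=Ro.from_euler("z",q[0]);return R.apply(x),R.apply(t)
from scipy.optimize import least_squares
def ik(X,t,q0): return least_squares(lambda v:np.concatenate([(fk(v)[0]-X)/100,(fk(v)[1]-t)*3]),q0).x
E
python3 - <<'E'
from k2 import *
from workcell import bot
from scipy.spatial.transform import Slerp
np.set_printoptions(precision=2,suppress=True)
s=bot.read_state();q=s["eef_rot"];C=Ro.from_quat([q[1],q[2],q[3],q[0]])
for T in([500,-45,330],[520,0,330]):
    v=s["joint_pos"][:5];D=pose(0,0);rv=(C.inv()*D).as_rotvec()
    for k in range(1,9):
        w=k/8;X=s["eef_pos"]+w*(np.array(T)-s["eef_pos"]);R=C*Ro.from_rotvec(rv*w);v=ik(X,R.apply([0,0,1]),v);print(v)
    print()
# dish geometry
d=pickle.load(open("d0.pkl","rb"));S=d["scene"];D=d["side"]
cs=lambda x,y:(270+x/3,195+(y-300)*80/300)
sd=lambda x,y:(220+(x-300)*110/300,230+(y-300)*100/300)
print(tri(S,cs(128,360),D,sd(428,385)),tri(S,cs(182,412),D,sd(473,348)))
E
```

```text
[-0.37  0.53 -1.27 -1.    0.84]
[-0.36  0.26 -1.17 -0.51  0.71]
[-0.34  0.09 -1.03 -0.11  0.57]
[-0.31  0.02 -0.88  0.22  0.44]
[-0.28  0.01 -0.71  0.5   0.31]
[-0.26  0.05 -0.53  0.75  0.2 ]
[-0.25  0.11 -0.35  0.98  0.09]
[-0.24  0.19 -0.16  1.21  0.  ]

[-0.35  0.54 -1.27 -1.02  0.83]
[-0.32  0.26 -1.17 -0.54  0.69]
[-0.28  0.1  -1.03 -0.14  0.54]
[-0.24  0.03 -0.87  0.19  0.41]
[-0.21  0.03 -0.69  0.47  0.28]
[-0.18  0.07 -0.51  0.73  0.17]
[-0.16  0.14 -0.32  0.98  0.08]
[-0.14  0.23 -0.12  1.22  0.  ]

[583.22  -8.   103.51] [592.09 -77.23 102.29]
```

Request:
{"fn": "drive_tool", "kwargs": {"translation": [[0.011,0.007,-0.013],[0.022,0.014,-0.026],[0.033,0.02,-0.038],[0.044,0.027,-0.051],[0.055,0.034,-0.064],[0.066,0.04,-0.076],[0.078,0.047,-0.089],[0.09,0.054,-0.102]], "turn": [[-0.017,-0.046,0.024],[-0.034,-0.092,0.048],[-0.051,-0.138,0.072],[-0.068,-0.185,0.096],[-0.085,-0.232,0.12],[-0.102,-0.28,0.145],[-0.118,-0.325,0.17],[-0.135,-0.371,0.193]]}}

```text
time: 11.05
eef_pos: [513.5, 40.4, 211.0]
eef_rot: [-0.105, 0.941, 0.15, 0.285]
ft_force: [0.1, 0.1, -0.4]
width: 85.0
gripper_force: 0.0
```

```bash
python3 - <<'E'
from h import *
from workcell import bot
s=bot.read_state();print(s["eef_pos"],s["joint_pos"]);rel(s,[500,-45,300],pose(0,7))
E
```

```text
[513.53773566  40.44823173 211.04419439] [-0.30687391  0.01922636 -0.87729603  0.22219724  0.4355995   2.62105601]
trans [ 0.0208  0.0652 -0.1035] turn [-0.1131 -0.3769  0.1191]
```

Request:
{"fn": "drive_tool", "kwargs": {"translation": [[0.003,0.008,-0.013],[0.006,0.016,-0.026],[0.009,0.024,-0.039],[0.012,0.033,-0.052],[0.015,0.041,-0.065],[0.018,0.049,-0.078],[0.021,0.057,-0.091],[0.021,0.065,-0.1035]], "turn": [[-0.014,-0.047,0.015],[-0.028,-0.094,0.03],[-0.042,-0.141,0.045],[-0.056,-0.188,0.06],[-0.071,-0.236,0.075],[-0.085,-0.283,0.09],[-0.099,-0.33,0.104],[-0.113,-0.377,0.119]]}}

```text
time: 12.05
eef_pos: [500.7, -45.0, 299.4]
eef_rot: [-0.0, 0.998, 0.061, -0.0]
ft_force: [0.7, -0.5, -0.2]
width: 85.2
gripper_force: 0.0
```

```bash
python3 - <<'E'
from h import *
from workcell import bot
s=bot.read_state();print(s["eef_pos"],s["joint_pos"]);rel(s,[587.5,-42.5,240],pose(0,97))
E
```

```text
[500.65614235 -44.98300633 299.42179049] [-2.36553509e-01  2.08941269e-01 -2.23761001e-01  1.13831207e+00
  8.12772318e-07  2.78210190e+00]
trans [0.0865 0.0082 0.0594] turn [-1.000e-04  1.000e-04 -9.995e-01]
```

Request:
{"fn": "drive_tool", "kwargs": {"translation": [[0.02,0.002,0],[0.04,0.004,0],[0.06,0.006,0.01],[0.0865,0.008,0.02],[0.0865,0.008,0.03],[0.0865,0.008,0.04],[0.0865,0.008,0.05],[0.0865,0.008,0.059]], "turn": [[0,0,-0.115],[0,0,-0.23],[0,0,-0.345],[0,0,-0.46],[0,0,-0.575],[0,0,-0.69],[0,0,-0.8],[0,0,-0.91]]}}

```text
time: 13.05
eef_pos: [587.3, -41.9, 239.4]
eef_rot: [-0.0, 0.711, 0.703, 0.001]
ft_force: [0.4, 0.9, 0.4]
width: 85.1
gripper_force: 0.0
```

Request:
{"fn": "drive_tool", "kwargs": {"translation": [[0,0,0],[0,0,0],[0,0,0]], "turn": [[0,0,-0.09],[0,0,-0.09],[0,0,-0.09]]}}

```text
time: 13.42
eef_pos: [587.8, -42.4, 240.7]
eef_rot: [0.001, 0.663, 0.749, 0.001]
ft_force: [0.1, 0.2, 0.1]
width: 84.9
gripper_force: 0.0
```

```bash
python3 - <<'E'
from h import *
from workcell import bot
np.set_printoptions(precision=2,suppress=True)
s=bot.read_state();print(s["eef_pos"],s["joint_pos"],s["eef_rot"])
r=bot.get_image("wrist");pickle.dump(r,open("w2.pkl","wb"));cv2.imwrite("pics/w2.png",r["img"][:,:,::-1])
for n,lo,hi in(("brown",(8,80,60),(22,200,230)),("red",(0,170,60),(4,255,255)),("orange",(5,190,150),(14,255,255)),("blue",(105,100,40),(125,255,255))):
    for q in blobs(mask(r["img"],lo,hi),150):print(n,q[:2],cv2.minAreaRect(np.argwhere(q[2])[:,::-1].astype(np.float32)))
E
```

```text
[587.83 -42.38 240.72] [-0.2   0.4  -0.1   1.06  0.    1.25] [0.   0.66 0.75 0.  ]
brown ([500, 0, 140, 166, 10964], [573.0, 75.0]) ((569.00537109375, 83.36756134033203), (183.10003662109375, 122.79451751708984), 81.02737426757812)
brown ([311, 177, 21, 108, 1945], [321.2, 230.2]) ((321.7492370605469, 230.59494018554688), (107.04165649414062, 19.740509033203125), 88.5497817993164)
orange ([391, 193, 34, 24, 668], [407.6, 203.3]) ((407.5, 204.5), (23.0, 33.0), 90.0)
blue ([238, 115, 169, 166, 5605], [310.1, 165.8]) ((311.30987548828125, 186.24588012695312), (136.39328002929688, 167.7752685546875), 46.245361328125)
blue ([332, 224, 70, 57, 810], [371.9, 254.4]) ((368.6569519042969, 255.45889282226562), (20.468950271606445, 87.48101806640625), 48.74298858642578)
```

View pics/w2.png

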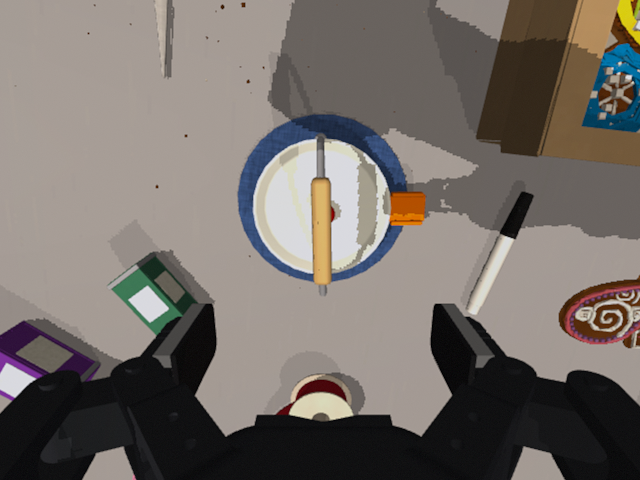

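The wrist view shows the bar from (320,178) to (323,284), the lip at (408,204) and the ball near (333,212); the bar is almost parallel to the fingers' faces.

```bash
python3 - <<'E'
from h import *
from workcell import bot
np.set_printoptions(precision=2,suppress=True)
r=pickle.load(open("w2.pkl","rb"))
q=[q for q in blobs(mask(r["img"],(8,80,60),(22,200,230)),1000) if q[0][0]<400][0]
k=np.argwhere(q[2])[:,::-1];P=plane(r,k,110)[:,:2]
rect=cv2.minAreaRect(P.astype(np.float32));print(rect)
(cx,cy),R=rect[0],cv2.boxPoints(rect);print(R)
v=np.linalg.svd(P-P.mean(0))[2][0] if len(P)<5000 else 0;print("bar dir deg",np.degrees(np.arctan2(v[1],v[0])),P.mean(0))
k=np.argwhere(mask(r["img"],(105,100,40),(125,255,255)))[:,::-1];k=k[(k[:,0]>220)&(k[:,0]<420)];print("mat",cv2.minEnclosingCircle(plane(r,k,3)[:,:2].astype(np.float32)))
print("lip",plane(r,[(408,208),(426,209)],23))
E
```

```text
((587.1729736328125, -40.347389221191406), (13.910305976867676, 79.73793029785156), 7.857444763183594)
[[574.83  -1.8 ]
 [585.73 -80.79]
 [599.51 -78.89]
 [588.61   0.1 ]]
bar dir deg -82.10230494284562 [586.71 -38.98]
mat ((587.6488037109375, -39.1055908203125), 84.3555679321289)
lip [[668.29 -30.    23.  ]
 [685.42 -28.89  23.  ]]
```

Request:
{"fn": "drive_tool", "kwargs": {"translation": [[0.002,0,0.03],[0.002,0,0.06],[0.002,0,0.085],[0.002,0,0.105],[0.002,0,0.12],[0.002,0,0.13],[0.002,0,0.1375],[0.002,0,0.1375]], "turn": [[0,0,-0.01],[0,0,-0.01],[0,0,-0.01],[0,0,-0.01],[0,0,-0.01],[0,0,-0.01],[0,0,-0.01],[0,0,-0.01]], "hand": 0.45, "squeeze": 20}}

```text
time: 14.48
eef_pos: [588.1, -40.7, 103.5]
eef_rot: [0.001, 0.657, 0.754, 0.001]
ft_force: [0.3, -0.1, 0.2]
width: 38.5
gripper_force: 0.0
```

```bash
python3 - <<'E'
from h import *
from workcell import bot
np.set_printoptions(precision=2,suppress=True)
s=bot.read_state();print(s["eef_pos"],s["eef_rot"],s["width"]);rel(s,[587.2,-40.3,103],pose(0,97.9))
E
```

```text
[588.12 -40.72 103.54] [0.   0.66 0.75 0.  ] 38.47151469483696
trans [ 0. -0.  0.] turn [ 0. -0.  0.]
```

Request:
{"fn": "drive_tool", "kwargs": {"translation": [[0,-0.0008,0],[0,-0.0008,0],[0,-0.0008,0]], "turn": [[0,0,0],[0,0,0],[0,0,0]], "hand": 0.25}}

```text
time: 14.85
eef_pos: [587.7, -40.9, 104.1]
eef_rot: [0.001, 0.657, 0.754, 0.001]
ft_force: [0.4, 0.6, 0.7]
width: 21.4
gripper_force: 0.0
```

Request:
{"fn": "drive_tool", "kwargs": {"translation": [[0,0,0],[0,0,0],[0,0,0],[0,0,0],[0,0,0],[0,0,0]], "turn": [[0,0,0],[0,0,0],[0,0,0],[0,0,0],[0,0,0],[0,0,0]], "hand": 0.12}}

```text
time: 15.6
eef_pos: [587.4, -40.9, 103.9]
eef_rot: [0.001, 0.657, 0.754, 0.001]
ft_force: [-2.4, 0.5, 5.7]
width: 13.8
gripper_force: 25.0
```

Request:
{"fn": "drive_tool", "kwargs": {"translation": [[0,0,0],[0,0,0],[0,0,0],[0,0,0],[0,0,0],[0,0,0],[0,0,0],[0,0,0]], "turn": [[0,0,0],[0,0,0],[0,0,0],[0,0,0],[0,0,0],[0,0,0],[0,0,0],[0,0,0]], "hand": 0, "squeeze": 60}}

```text
time: 16.6
eef_pos: [587.4, -40.9, 104.0]
eef_rot: [0.001, 0.657, 0.754, 0.001]
ft_force: [-2.6, -0.9, 6.1]
width: 12.6
gripper_force: 59.1
```

```bash
python3 - <<'E'
from h import *
from workcell import bot
np.set_printoptions(precision=2,suppress=True)
s=bot.read_state();print(s["eef_pos"],s["eef_rot"],s["width"],s["gripper_force"],s["ft_force"],s["ft_torque"])
d={}
for n in("scene","side"):
    r=bot.get_image(n);d[n]=r
    for q in blobs(mask(r["img"],(172,120,60),(180,255,255))|mask(r["img"],(0,150,60),(4,255,255)),15):
        if 200<q[1][0]<360 and 200<q[1][1]<330:print(n,q[:2])
pickle.dump(d,open("d6.pkl","wb"))
E
```

```text
[587.41 -40.93 104.01] [0.   0.66 0.75 0.  ] 12.640038159351713 59.070484042167664 [-2.61 -0.9   6.09] [-0.12  0.6  -0.03]
scene ([321, 243, 4, 4, 15], [322.4, 244.4])
side ([289, 220, 6, 7, 34], [291.1, 222.9])
side ([307, 251, 51, 11, 329], [327.1, 255.9])
side ([271, 287, 10, 10, 80], [275.4, 291.4])
```

Request:
{"fn": "drive_tool", "kwargs": {"translation": [[0,0,-0.001],[0,0,-0.003],[0,0,-0.006],[0,0,-0.01],[0,0,-0.014],[0,0,-0.018],[0,0,-0.021],[0,0,-0.022]], "turn": [[0,0,0],[0,0,0],[0,0,0],[0,0,0],[0,0,0],[0,0,0],[0,0,0],[0,0,0]]}}

```text
time: 17.7
eef_pos: [587.5, -41.0, 126.1]
eef_rot: [0.001, 0.657, 0.754, 0.001]
ft_force: [0.1, -0.5, -1.4]
width: 12.9
gripper_force: 58.4
```

```bash
python3 - <<'E'
from h import *
from workcell import bot
np.set_printoptions(precision=2,suppress=True)
s=bot.read_state();print(s["eef_pos"],s["eef_rot"],s["ft_force"],s["ft_torque"])
d={}
for n in("scene","side"):
    r=bot.get_image(n);d[n]=r
pickle.dump(d,open("d7.pkl","wb"))
cv2.imwrite("pics/d7.png",np.hstack([cv2.resize(d["side"]["img"][200:340,210:340],(390,420)),cv2.resize(d["scene"]["img"][180:280,270:370],(400,420))])[:,:,::-1])
E
```

```text
[587.54 -40.95 126.08] [0.   0.66 0.75 0.  ] [ 0.05 -0.48 -1.4 ] [ 0.01  0.02 -0.03]
```

View pics/d7.png

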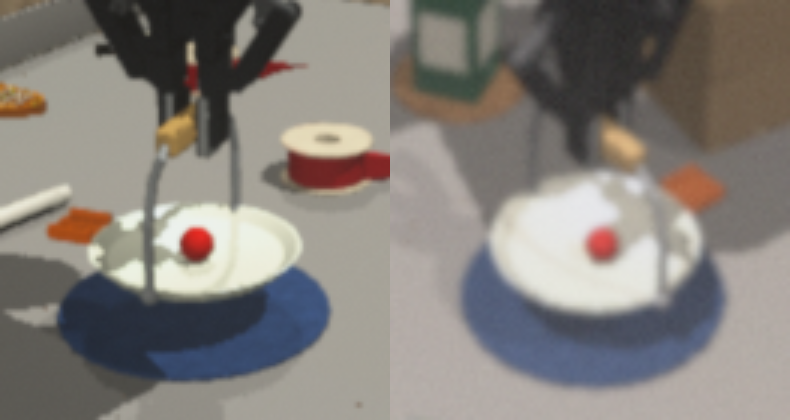

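The dish is off the mat and level, with the ball in its middle (side crop (197,245), dish spanning 88 to 302). Raising further, then turning.

Request:
{"fn": "drive_tool", "kwargs": {"translation": [[0,0,-0.002],[0,0,-0.006],[0,0,-0.012],[0,0,-0.018],[0,0,-0.025],[0,0,-0.032],[0,0,-0.039],[0,0,-0.046]], "turn": [[0,0,0],[0,0,0],[0,0,0],[0,0,0],[0,0,0],[0,0,0],[0,0,0],[0,0,0]]}}

```text
time: 18.8
eef_pos: [587.2, -40.9, 172.3]
eef_rot: [0.001, 0.657, 0.754, 0.001]
ft_force: [0.7, 0.1, -2.3]
width: 13.2
gripper_force: 58.4
```

Request:
{"fn": "drive_tool", "kwargs": {"translation": [[0,0,-0.007],[0,0,-0.014],[0,0,-0.02],[0,0,-0.025],[0,0,-0.029],[0,0,-0.031],[0,0,-0.032],[0,0,-0.032]], "turn": [[0,0,0],[0,0,0],[0,0,0],[0,0,0],[0,0,0],[0,0,0],[0,0,0],[0,0,0]]}}

```text
time: 19.8
eef_pos: [587.0, -40.9, 203.6]
eef_rot: [0.001, 0.657, 0.754, 0.001]
ft_force: [0.5, 0.1, -2.7]
width: 13.1
gripper_force: 58.4
```

Request:
{"fn": "drive_tool", "kwargs": {"translation": [[0,0,0],[0,0,0],[0,0,0],[0,0,0],[0,0,0],[0,0,0],[0,0,0],[0,0,0]], "turn": [[0,0,-0.004],[0,0,-0.013],[0,0,-0.027],[0,0,-0.045],[0,0,-0.067],[0,0,-0.092],[0,0,-0.118],[0,0,-0.145]]}}

```text
time: 20.8
eef_pos: [587.1, -41.0, 203.7]
eef_rot: [0.001, 0.566, 0.825, 0.001]
ft_force: [-0.2, 0.0, -1.8]
width: 12.9
gripper_force: 58.4
```

Request:
{"fn": "drive_tool", "kwargs": {"translation": [[0,0,0],[0,0,0],[0,0,0],[0,0,0],[0,0,0],[0,0,0],[0,0,0],[0,0,0]], "turn": [[0,0,-0.028],[0,0,-0.056],[0,0,-0.084],[0,0,-0.112],[0,0,-0.14],[0,0,-0.168],[0,0,-0.196],[0,0,-0.224]]}}

```text
time: 21.8
eef_pos: [587.1, -41.0, 203.8]
eef_rot: [0.001, 0.413, 0.911, 0.001]
ft_force: [0.8, -0.7, -2.8]
width: 13.2
gripper_force: 58.4
```

```bash
python3 - <<'E'
from h import *
from workcell import bot
np.set_printoptions(precision=3,suppress=True)
s=bot.read_state();print(s["eef_pos"],s["eef_rot"],s["joint_pos"]);rel(s,[587.4,-41,204],pose(0,172.4))
D=bot.get_image("side");S=bot.get_image("scene")
f=lambda r,n:[ (n,q[:2]) for q in blobs(mask(r["img"],(172,120,60),(180,255,255))|mask(r["img"],(0,150,60),(4,255,255)),12) if 200<q[1][0]<380 and 150<q[1][1]<330]
print(f(D,"side"),f(S,"scene"))
E
```

```text
[587.147 -40.965 203.774] [0.001 0.413 0.911 0.001] [-0.196  0.428 -0.163  0.977  0.001  0.655]
trans [-0.  0. -0.] turn [ 0.001  0.002 -0.457]
[('side', ([282, 220, 23, 9, 109], [291.0, 223.3])), ('side', ([271, 222, 7, 7, 43], [274.0, 225.1])), ('side', ([268, 237, 11, 11, 90], [273.2, 241.7])), ('side', ([307, 251, 51, 11, 320], [327.4, 256.0]))] [('scene', ([321, 210, 5, 6, 23], [323.1, 212.2]))]
```

Request:
{"fn": "drive_tool", "kwargs": {"translation": [[0,0,0],[0,0,0],[0,0,0],[0,0,0],[0,0,0],[0,0,0],[0,0,0],[0,0,0]], "turn": [[0,0,-0.02],[0,0,-0.048],[0,0,-0.076],[0,0,-0.104],[0,0,-0.132],[0,0,-0.16],[0,0,-0.188],[0,0,-0.216]]}}

```text
time: 22.9
eef_pos: [587.1, -41.0, 203.7]
eef_rot: [0.001, 0.253, 0.967, 0.001]
ft_force: [-0.2, 0.6, -3.3]
width: 13.0
gripper_force: 58.5
```

Request:
{"fn": "drive_tool", "kwargs": {"translation": [[0,0,0],[0,0,0],[0,0,0],[0,0,0],[0,0,0],[0,0,0],[0,0,0],[0,0,0]], "turn": [[0,0,-0.028],[0,0,-0.056],[0,0,-0.084],[0,0,-0.11],[0,0,-0.134],[0,0,-0.156],[0,0,-0.176],[0,0,-0.194]]}}

```text
time: 23.9
eef_pos: [587.1, -40.9, 203.7]
eef_rot: [0.001, 0.103, 0.995, 0.001]
ft_force: [0.1, -0.2, -2.9]
width: 13.1
gripper_force: 58.5
```

Request:
{"fn": "drive_tool", "kwargs": {"translation": [[0,0,0],[0,0,0],[0,0,0],[0,0,0],[0,0,0],[0,0,0],[0,0,0],[0,0,0]], "turn": [[0,0,-0.015],[0,0,-0.027],[0,0,-0.036],[0,0,-0.042],[0,0,-0.045],[0,0,-0.047],[0,0,-0.047],[0,0,-0.047]]}}

```text
time: 24.9
eef_pos: [587.1, -41.0, 203.7]
eef_rot: [0.001, 0.068, 0.998, 0.0]
ft_force: [-0.2, -0.1, -1.5]
width: 12.7
gripper_force: 58.5
```

Request:
{"fn": "drive_tool", "kwargs": {"translation": [[0,0,0],[0,0,0],[0,0,0],[0,0,0],[0,0,0],[0,0,0],[0,0,0],[0,0,0]], "turn": [[0,0,0],[0,0,0],[0,0,0],[0,0,0],[0,0,0],[0,0,0],[0,0,0],[0,0,0]]}}

```text
time: 25.9
eef_pos: [587.1, -40.9, 203.7]
eef_rot: [0.001, 0.068, 0.998, 0.001]
ft_force: [-0.1, -0.2, -1.4]
width: 13.2
gripper_force: 58.5
```

```bash
python3 - <<'E'
from h import *
from workcell import bot
np.set_printoptions(precision=3,suppress=True)
s=bot.read_state();print(s["eef_pos"],s["eef_rot"]);rel(s,[587.4,-41,204],pose(0,172.4))
D=bot.get_image("side");S=bot.get_image("scene")
red=lambda r:mask(r["img"],(172,120,60),(180,255,255))|mask(r["img"],(0,150,60),(4,255,255))
g=lambda m,c,a=10:[q[1] for q in blobs(m,a) if abs(q[1][0]-c[0])<25 and abs(q[1][1]-c[1])<25]
bD,bS=g(red(D),(273,240)),g(red(S),(323,212));print("ball",bD,bS)
for i in bD:
    for j in bS: print(tri(S,j,D,i))
og=lambda r:[q[:2] for q in blobs(mask(r["img"],(5,170,110),(16,255,255)),25) if 180<q[1][0]<350 and 150<q[1][1]<300]
print("orange",og(D),og(S))
wh=lambda r,x0,x1,y0,y1:None
gr=lambda r:[q[:2] for q in blobs(mask(r["img"],(60,80,20),(92,255,160)),80)]
print("green",gr(D),gr(S))
pickle.dump({"side":D,"scene":S},open("d8.pkl","wb"))
E
```

```text
[587.129 -40.939 203.722] [0.001 0.068 0.998 0.001]
trans [-0. -0. -0.] turn [ 0.001  0.002 -0.002]
ball [[282.2, 224.2], [272.3, 242.3]] [[323.0, 211.6]]
[581.367 -65.299 145.458]
[592.741 -41.685 120.228]
orange [([189, 228, 35, 10, 117], [205.9, 234.9]), ([231, 250, 25, 12, 186], [242.3, 256.1])] []
green [([362, 273, 28, 16, 126], [373.1, 280.4]), ([143, 299, 38, 18, 535], [162.1, 307.5]), ([144, 320, 41, 56, 1161], [164.8, 347.1])] []
```

```bash
python3 - <<'E'
from h import *
np.set_printoptions(precision=1,suppress=True)
d=pickle.load(open("d8.pkl","rb"));D,S=d["side"],d["scene"]
print("start ball side@21, scene@21",plane(D,(275.4,291.4),21),plane(S,(322.4,244.4),21))
print("now  ball side@121.5, scene",plane(D,(272.3,242.3),121.5),plane(S,(323,211.6),121.5))
l=plane(D,(242.3,256.1),123)[0];print("lip",l,np.degrees(np.arctan2(l[1]+41,l[0]-587.2)))
# tin rim & foot
m=mask(D["img"],(60,80,20),(92,255,160));k=np.argwhere(m[315:380,135:195])[:,::-1]+[135,315]
b=k[k[:,1]>=k[:,1].max()-2];print("tin foot near edge",plane(D,[b.min(0),b.max(0)],4))
# dish rim extents (whitish) in side view for ball relative position
h=cv2.cvtColor(D["img"],cv2.COLOR_RGB2HSV);w=((h[:,:,1]<60)&(h[:,:,2]>150)).astype(np.uint8)
for y in range(225,275,6):
    x=np.where(w[y,220:330])[0]+220;print(y,x.min() if len(x) else 0,x.max() if len(x) else 0,len(x))
cv2.imwrite("pics/d8.png",cv2.resize(D["img"][190:380,120:340],(660,570))[:,:,::-1])
E
```

```text
start ball side@21, scene@21 [[588.8 -43.9  21. ]] [[591.  -45.2  21. ]]
now  ball side@121.5, scene [[589.3 -37.5 121.5]] [[592.9 -42.3 121.5]]
lip [595.1  44.5 123. ] 84.73823508077515
tin foot near edge [[627.  227.2   4. ]
 [592.9 214.3   4. ]]
225 220 329 66
231 225 329 96
237 225 329 86
243 220 329 85
249 220 329 94
255 220 287 36
261 220 298 65
267 220 306 83
273 226 329 104
```

```bash
python3 -c "
from workcell import bot
print(bot.finish_job())"
```

```text
the job is handed in; nothing more can be done
None
```

I handed the job in: the green tin stands mouth up on the cork coaster, and the arm holds the dish level about 10 cm above the mat, its lip pointing at the tin to within a few degrees and the ball in its middle as far as the cameras can tell.

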